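Shut the waffle iron and flip it over

ROBOT

A 7-joint arm with a two-finger parallel gripper is mounted at the origin on the work surface; the furniture and walls round the work are solid. World frame = base frame: x ahead of the robot, y to its left, z up, the work surface at z = 0. Lengths are in m, angles in degrees, forces in N, time in s.
With the tool pointing down it reaches from about 0.425 to 0.95 m from the base axis. Payload 4.7 kg.
Tool frame: the origin (TCP) lies at the very end of the fingers, on their centre line; the grasp point (between the pads) lies 19 mm behind it; z points along the fingers, y is the line along which they close (so a half turn about z gives the same grasp; the last joint's range is limited). The gripper opens to 87 mm and grips with 3 to 60 N. Pads are 19 mm wide; open, the fingers measure 117 mm over their backs; the gripper's body (75 mm by 190 mm) begins 51 mm behind the grasp point.
Start: joints at [66.469, 26.849, -2.785, 87.806, 1.381, 65.374, -4.715], TCP at [0.252, -0.626, 0.223] pointing down, gripper open.
Joint ranges: [-148.3, 148.3], [-19.14, 114.17], [-79.39, 73.82], [5.75, 140.21], [-59.74, 239.74], [12.07, 113.84], [-152.46, 152.46]. Speed limits (degrees/s): [147.25, 147.25, 180, 180, 180, 180, 180].

INTERFACE

Orientations are given as a 3x3 rotation matrix whose columns are the frame's x, y, z axes.
In Python, from station import manip gives the robot as it stands.
- The arm moves only by the tool send_rows, never from a script. Its arguments are lists of equal length, an entry for each row: "slide": the shift along the tool's x, y, z in mm, a list of three; "roll": the turn about the tool's z in degrees; "claw": the opening, from 0 (shut) to 1 (fully open). In form: {"slide": [[x, y, z], ...], "roll": [roll, ...], "claw": [claw, ...]}. A call has 1 to 20 rows; each row shifts and turns the commanded pose from where the row before left it, along the tool's axes as they then stand; what a row does not reach is not made up. A row lasts 1/8 s, in which the tool goes at most 62.5 mm and 10.7 degrees, less where a joint would pass 70% of its speed; a pose out of reach is approached as far as the arm can. A call is refused whole if a number of a shift passes 62.5 or a number of a turn 10.7, either way. A call with a gripper value outside its range is refused whole. The fingers move at their own pace and stop on an object; the grip force is fixed at half the most. Time passes only in rows, so rows that do not move let the fingers close. It gives the time, the measured TCP pose, the force, the opening and the grip force at its end, in the units of the state.
- manip.observe(): the state, without advancing time (a new reading comes with each control period).
- manip.snapshot(name): name is "scene" or "top"; returns (picture, depth): 420x560x3 uint8, red, green, blue; 420x560 float32, m along the optical axis (not along the pixel's ray), 0 where there is no reading.
- manip.camera_info(name): a dict with "fov_y" (degrees; the focal length in pixels is half the picture's height over the tangent of half this angle, whatever the lens; pixels are square), "cx", "cy" (the principal point, pixels), "k1" (the pictures are not rectified: a ray, as slopes to the right and down, at radius r is drawn at 1 + k1 r^2 times it, then the intrinsics apply), "pose" (4x4, takes a point from camera to world coordinates). Camera axes: x right, y down, z forward; pixel columns grow to the right and rows downward; lengths in m; the calibration is good to about 2 mm. A picture is of the moment at which its call begins. camera_info takes no time and is no camera call.
- manip.sign_off(): hands the job in; it is judged then, once.
The state is a dict: "time": time; "joint_positions": joint angles; "dq": joint speeds; "joint_efforts": joint torques, N m; "position": TCP position; "ee_rot": TCP orientation; "ft_force": force on the tool from outside, world axes, zero at the start; "wrist_torque": the same for the moment, N m; "opening": finger opening in m; "finger_force": force on a finger pad.
Only numpy, scipy, OpenCV 4.12 (cv2) and the standard library are available. Lean on these libraries where they do the work, as an engineer would, in place of code of your own. Each camera call takes 0.05 s, during which the arm holds its last target. There are 200 camera calls.

TASK

The turning waffle iron has been left open with its lid up. Push the lid down until it is fully shut, then flip the closed iron half a turn in its stand, its left side (as you face its handle) going up and over to the right, until it stops upside down, so that the other plate heats through. Only push, with the fingertips or the outside of the fingers: never pinch the iron between the fingers, do not flip it while it is open, do not lift or shift the stand, and leave the other things where they are.

Things in the scene. Friction and masses are not known exactly. Their poses are not given: they have to be found in the camera images.
- waffle_iron: Stand of a rotary waffle iron, loose on the counter (5 kg): black base plate 22 mm high (x -120 to 180, y -85 to 85 mm) with a rear pillar (x 133 to 176, y -48 to 48 mm, 171 mm high). Origin on the counter under the middle of the round iron; x from the handle to the pillar (roughly away from the robot), y to the left of one facing the handle, z up.
- iron_centre (a point): Centre of the shut round iron, on its turning axis, 135 mm above the counter; fixed in the stand, with its axes. The iron is 184 mm across and 69 mm thick when shut: faces 34.5 mm either side of the axis, flat over 140 mm, stepping down 12 mm to the rim (22 mm either side). A bar handle, 32 mm wide, 30 mm thick, runs along the axis out to x = -208 mm.
- iron_turn (a joint): Turn of the whole iron about its axis, the stand's x through iron_centre (rad): 0 = lid half on top, growing as the left (+y) rim goes up and over to the right; pi = upside down, level again. Hard stops at 0 and pi. Balanced, friction 0.16 N m: 2 N along the rim's arc turns it and it stays where left. A finger pushed level against a low rim sticks to it and tips the stand: move with the arc.
- iron_lid (a joint): Opening of the lid (rad): 0 shut (hard stop), 1.8 fully open; its handle side swings up. Hinge line along the stand's y, at x = +100 mm, 159 mm above the counter while iron_turn is 0 (24 mm above the turning axis). Stiff, 0.75 N m: it stays at any angle, also upside down. Up to 10 N pushed square on its outer face, 130 mm from the hinge, closes it.
- lid_shell: Lid half of the iron (black dome with a steel band and disc) with its half of the handle. Origin: the turning axis below the lid's middle when shut; x, y, z as the stand's when shut and right way up; its outer face lies at z = +34.5 mm, its baking face at z = 0.
- bottom_shell: Bottom half of the iron, the same shape turned downward, with the other half of the handle. Origin at iron_centre; its outer face lies at its z = -34.5 mm, its baking face at z = 0.
- group_brush: Flat black cleaning brush, 173 x 24 x 11 mm, lying along the right side of the stand. Origin: centre of its underside, x along it. Bystander.
- mug: Small white cup with a green band and a handle, 64 x 87 x 50 mm, standing on the left of the iron. Origin: centre of its underside. Bystander.
- cocoa_shaker: Cocoa shaker, 72 mm across, 110 mm tall, standing on the right of the iron. Origin: centre of its underside. Bystander.
- cup: Black beaker standing upside down at the left edge, 82 mm across, 117 mm tall. Origin: centre of its underside. Bystander.

How it is judged (in metres and radians):
On the way, in this order (a step that is already met when the one before it is completed fails the run):
1. the lid is shut while the iron is still right way up (value of joint iron_lid below 0.06 rad and value of joint iron_turn below 0.4 rad), for 0.2 s.
2. the shut iron has been flipped onto its other stop (value of joint iron_turn above 3.02 rad and value of joint iron_lid below 0.06 rad), for 0.2 s.
At the end, for the whole second after the job is handed in: The iron is upside down (turned more than 3.02 rad of pi), its lid shut (less than 0.06 rad open), at rest, its stand upright within 30 mm of where it stood (all of step 2 and velocity of joint iron_turn between -0.05 and 0.05 rad/s and distance of waffle_iron from where it was at the start of the episode below 0.03 m and angle between waffle_iron's own z axis and vertical below 0.03 rad); the robot touches nothing.
It fails at once if the iron is turned over while its lid is open (value of joint iron_turn above 0.7 rad and value of joint iron_lid above 0.12 rad).
It fails at once if the iron is pinched between the fingers (contact force between the fingers and lid_shell above 12 N and contact force between the fingers and bottom_shell above 12 N).
It fails at once if the stand is lifted, tipped or shoved (height (world z) of waffle_iron above 0.015 m or angle between waffle_iron's own z axis and vertical above 0.12 rad or distance of waffle_iron from where it was at the start of the episode above 0.04 m).
It fails at once if a bystander is lifted, moved or knocked over (distance of any of group_brush, mug, cocoa_shaker, cup from where it was at the start of the episode above 0.03 m).
It also fails if it takes over 64 s, if anything falls off the work surface, if the arm or the gripper's body presses on something with over 40 N, if the wrist force passes 120 N, or if a joint passes its speed limit or range.

## Working session

There is one attempt and no reset: what is moved stays moved. The work goes in short steps, Python scripts to look and compute and a tool call to move; the robot and the scene stay as the last step left them, time stands still between calls to the robot, and variables do not carry over. Pictures are saved under pics/ and viewed, at most 10 in all, crops included, and the job is handed in when it is done.

Besides the shell and the picture viewer there is one more tool, called as name([rows], argument=value, ...), one row to a line, values as JSON. send_rows: Moves the arm, as the interface text tells. Its arguments: {"type":"object","properties":{"slide":{"type":"array"},"roll":{"type":"array"},"claw":{"type":"array"}},"required":["slide","roll","claw"]}

```bash
mkdir -p pics; cat > h.py <<'E'
import numpy as np, cv2
from station import manip
def pts(name):
    im,d=manip.snapshot(name); c=manip.camera_info(name)
    f=210/np.tan(np.radians(c['fov_y']/2)); K=np.array([[f,0,c['cx']],[0,f,c['cy']],[0,0,1.]])
    v,u=np.mgrid[:420,:560]; uv=np.stack([u,v],-1).reshape(-1,1,2).astype(float)
    s=cv2.undistortPoints(uv,K,np.array([c['k1'],0,0,0,0.])).reshape(420,560,2)
    P=np.dstack([s*d[...,None],d]); T=np.array(c['pose'])
    W=P@T[:3,:3].T+T[:3,3]; W[d==0]=np.nan
    return im,d,W
E
python3 - <<'E'
from h import *
np.set_printoptions(precision=3,suppress=True)
o=manip.observe(); print(o)
for n in('scene','top'):
    im,d,W=pts(n); cv2.imwrite(f'pics/{n}0.png',im[...,::-1]); np.savez(f'{n}0.npz',im=im,d=d,W=W)
    c=manip.camera_info(n);print(c)
E
```

```text
{'time': 0.0, 'joint_positions': array([66.468, 26.898, -2.783, 87.875,  1.381, 65.373, -4.715]), 'dq': array([-0.095, -0.024,  0.09 , -0.022, -0.071, -0.015,  0.036]), 'joint_efforts': array([ -0.   , -50.797,  -0.081, -23.615,  -0.062,   0.038,   0.   ]), 'position': array([ 0.251, -0.626,  0.221]), 'ee_rot': array([[ 0.928,  0.373, -0.001],
       [ 0.373, -0.928,  0.002],
       [-0.   , -0.002, -1.   ]]), 'ft_force': array([-0.525,  0.439, -0.083]), 'wrist_torque': array([-0.   , -0.019, -0.024]), 'finger_force': 0.0, 'opening': 0.08719977820416017}
{'fov_y': 44.687372721312556, 'cx': 277.0824710102559, 'cy': 214.97607937238288, 'k1': -0.11407262811768115, 'pose': array([[ 0.892,  0.23 , -0.39 ,  0.995],
       [ 0.452, -0.407,  0.794, -1.019],
       [ 0.024, -0.884, -0.467,  0.652],
       [ 0.   ,  0.   ,  0.   ,  1.   ]])}
{'fov_y': 50.231191287512814, 'cx': 278.2293777431404, 'cy': 214.49321034767905, 'k1': -0.10326901531894286, 'pose': array([[ 0.477, -0.8  ,  0.363,  0.148],
       [-0.879, -0.428,  0.21 , -0.321],
       [-0.012, -0.419, -0.908,  1.06 ],
       [ 0.   ,  0.   ,  0.   ,  1.   ]])}
```

View pics/scene0.png

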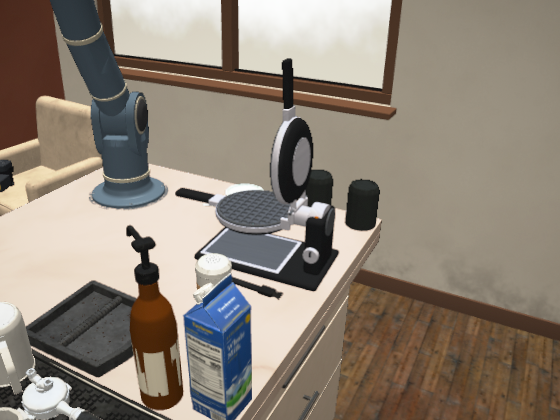

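View pics/top0.png

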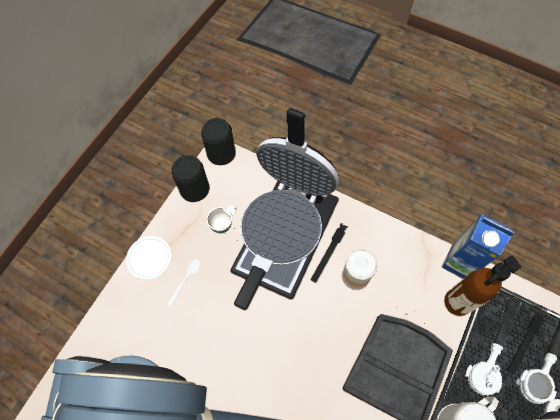

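The scene view shows the iron open, with the lid standing about upright (handle tip at 288,62). In the top view the plate is centred near (282,227), the bottom handle runs to (243,305) and the lid handle tip is at (296,112). The mug is at (220,218), the shaker at (360,266) and the brush at (330,252).

```bash
python3 - <<'E'
from h import *
np.set_printoptions(precision=3,suppress=True)
t=np.load('top0.npz');W=t['W'];s=np.load('scene0.npz');S=s['W']
for n,(u,v) in dict(plate=(282,227),hand=(243,303),hand2=(255,275),lidtip=(296,112),lidmid=(297,165),mug=(220,218),shaker=(360,262),brush0=(342,228),brush1=(316,278),cup1=(190,165),cup2=(217,128),base=(290,285)).items(): print(n,W[v,u])
# plate+handle in top
z=W[...,2]; p=W[227,282]
m=(abs(z-p[2])<.012)&(np.hypot(W[...,0]-p[0],W[...,1]-p[1])<.3)
n,l,st,c=cv2.connectedComponentsWithStats(m.astype(np.uint8)); k=l[227,282]; q=W[l==k]
print(st[k],q.mean(0))
pl=q[abs(q[:,2]-np.median(q[:,2]))<.02]
(cx,cy),(w,h),a=cv2.minAreaRect((pl[:,:2]*1000).astype(np.float32)); print('rect',cx,cy,w,h,a)
ld=W[[303,275]][:, [243,255]]
# handle axis: points >0.12 from plate centre in component
r=np.hypot(q[:,0]-p[0],q[:,1]-p[1]); hh=q[r>.13]; print('handle',len(hh),hh.mean(0), hh[:,2].min(),hh[:,2].max())
disc=q[r<.105]; (ex,ey),rr=cv2.minEnclosingCircle((disc[:,:2]*1000).astype(np.float32)); print('circ',ex,ey,rr)
d=np.array([ex,ey])/1000-hh.mean(0)[:2]; print('yaw from handle',np.degrees(np.arctan2(d[1],d[0])))
# lid pts
for A in (W,S):
    m=(A[...,2]>.2)&(np.hypot(A[...,0]-p[0],A[...,1]-p[1])<.3); L=A[m]; print('lid',len(L),L.min(0),L.max(0))
    i=L[:,2].argmax();print(L[i]); 
    U,D,V=np.linalg.svd(L-L.mean(0),full_matrices=False); print(D,V, L.mean(0))
E
```

```text
plate [ 0.497 -0.128  0.13 ]
hand [ 0.304 -0.139  0.136]
hand2 [ 0.37  -0.131  0.134]
lidtip [ 0.564 -0.12   0.465]
lidmid [ 0.569 -0.124  0.292]
mug [0.488 0.049 0.013]
shaker [ 0.513 -0.318  0.107]
brush0 [ 0.613 -0.239  0.008]
brush1 [ 0.464 -0.239  0.007]
cup1 [0.543 0.155 0.112]
cup2 [0.668 0.154 0.114]
base [ 0.413 -0.194  0.025]
[ 234  184   88  126 5655] [ 0.476 -0.127  0.132]
rect 457.73626708984375 -143.8673095703125 295.4169921875 182.51040649414062 25.92076301574707
handle 523 [ 0.33  -0.135  0.133] 0.12274855723581024 0.13797557460474996
circ 497.1612243652344 -127.72427368164062 104.6409683227539
yaw from handle 2.3846246863131513
lid 3592 [ 0.556 -0.211  0.2  ] [ 0.6   -0.03   0.466]
[ 0.566 -0.113  0.466]
[3.999 2.579 0.29 ] [[ 0.054 -0.    -0.999]
 [ 0.078 -0.997  0.004]
 [ 0.995  0.078  0.054]] [ 0.571 -0.124  0.31 ]
lid 3431 [ 0.561 -0.212  0.2  ] [ 0.612 -0.041  0.466]
[ 0.564 -0.12   0.466]
[3.834 2.281 0.429] [[-0.159  0.207  0.965]
 [ 0.096  0.976 -0.193]
 [ 0.983 -0.062  0.175]] [ 0.594 -0.149  0.302]
```

```bash
python3 - <<'E'
from h import *
from scipy.optimize import least_squares
np.set_printoptions(precision=4,suppress=True)
for n in('top','scene'):
    W=np.load(n+'0.npz')['W']; z=W[...,2]
    m=(abs(z-.133)<.006)&(np.hypot(W[...,0]-.497,W[...,1]+.127)<.098); P=W[m][:,:2]
    H=cv2.convexHull((P*1000).astype(np.float32))[:,0]
    H=H[(H[:,0]>440)]
    f=least_squares(lambda p:np.hypot(H[:,0]-p[0],H[:,1]-p[1])-p[2],[497,-127,92],loss='soft_l1').x
    h=W[(z>.13)&(z<.145)&(W[...,0]<.39)&(W[...,0]>.28)&(abs(W[...,1]+.13)<.05)]
    c=np.polyfit(h[:,0],h[:,1],1); print(n,f,len(P),'handle',h.min(0),h.max(0),h.mean(0),np.degrees(np.arctan(c[0])))
    b=W[(abs(z-.022)<.005)&(np.hypot(W[...,0]-.5,W[...,1]+.13)<.25)&(W[...,1]>-.225)&(W[...,1]<-.02)]
    print('base',len(b),cv2.minAreaRect((b[:,:2]*1000).astype(np.float32)))
    g=W[(z>.2)&(np.hypot(W[...,0]-.57,W[...,1]+.12)<.15)]
    for a in(.22,.27,.32,.38,.42,.45):
        s=g[abs(g[:,2]-a)<.01]
        if len(s)>5: print(a,s[:,0].min(),s[:,0].max(),np.median(s[:,0]),s[:,1].min(),s[:,1].max(),np.degrees(np.arctan(np.polyfit(s[:,1],s[:,0],1)[0])))
E
```

```text
top [ 500.3645 -123.6531   91.3819] 4730 handle [ 0.2922 -0.1505  0.13  ] [ 0.39   -0.1121  0.138 ] [ 0.3419 -0.1333  0.1333] 3.662303351830936
base 2073 ((528.9144897460938, -122.32438659667969), (299.59130859375, 169.48976135253906), 3.447011709213257)
0.22 0.5672582739574843 0.5843720875413885 0.5746546420309849 -0.20167321561892348 -0.04167428646075699 -3.5418820499682466
0.27 0.5633993884870757 0.5963385010363982 0.5715428084077638 -0.21067825887693264 -0.030756038947631348 -3.9296747721547285
0.32 0.5621767891906606 0.597979237852418 0.5696329597401506 -0.19304887038114646 -0.043061600328375915 -4.998181826898409
0.38 0.5611157889216318 0.5761994403156827 0.5635144593498107 -0.1377564253853763 -0.10043155915421742 -8.198808771627107
0.42 0.5584841650934174 0.5679421721714084 0.5607693151568875 -0.13523893584561356 -0.10705618426055682 -9.791754136150466
0.45 0.5555601425813368 0.5693689356608149 0.5590429386462512 -0.13587937522961743 -0.1039794705634387 -7.863512309629833
scene [ 499.7024 -126.7906   90.6429] 2319 handle [ 0.2938 -0.1556  0.1302] [ 0.3899 -0.1159  0.1371] [ 0.
[... 186 characters left out ...]
941807458 0.6072872204643525 -0.20357204557793096 -0.04950972808496823 4.383308107034051
0.27 0.5751974704127079 0.6106047517703039 0.6041738342666869 -0.21172147447686995 -0.041590685366836744 3.4566755317573827
0.32 0.5701220344661903 0.6058438682175273 0.5971202608633672 -0.19557859299894342 -0.05707778561410237 5.937910909386985
0.38 0.5654190433928286 0.5805211741319553 0.5760585949519814 -0.13840201516031891 -0.10365030888453208 9.357817118954943
0.42 0.5642343358301892 0.5763651405040646 0.5733976997633762 -0.13622100079637312 -0.10840358365440028 9.995741456138965
0.45 0.560785645337776 0.5749204753087193 0.5709644517380579 -0.13806073207033231 -0.10723707213129086 12.428042818859616
```

send_rows([
  [0, 0, -60],
  [0, 0, -60],
  [0, 0, -60],
  [0, 0, -60],
  [0, 0, -60],
  [0, 0, 0],
  [0, 0, 0],
], roll=[9.2, 9.2, 0, 0, 0, 0, 0], claw=[0, 0, 0, 0, 0, 0, 0])

```text
time: 0.98
position: [0.2515, -0.6263, 0.5215]
ee_rot: [[0.998, 0.061, -0.001], [0.061, -0.998, 0.001], [-0.001, -0.001, -1.0]]
ft_force: [0.7, 0.7, -0.4]
opening: 0.0248
finger_force: 0.0
```

send_rows([
  [36, -40, 0],
  [36, -40, 0],
  [36, -40, 0],
  [36, -40, 0],
  [36, -40, 0],
  [36, -40, 0],
  [36, -40, 0],
  [36, -40, 0],
  [36, -40, 0],
  [36, -40, 0],
  [32, -43, 0],
  [32, -43, 0],
  [0, 0, 0],
  [0, 0, 0],
], roll=[0, 0, 0, 0, 0, 0, 0, 0, 0, 0, 0, 0, 0, 0], claw=[0, 0, 0, 0, 0, 0, 0, 0, 0, 0, 0, 0, 0, 0])

```text
time: 2.72
position: [0.6449, -0.1162, 0.5207]
ee_rot: [[0.998, 0.06, -0.004], [0.06, -0.998, -0.001], [-0.004, 0.0, -1.0]]
ft_force: [0.6, -0.0, 0.8]
opening: 0.0005
finger_force: 0.0
```

```bash
cat > st.py <<'E'
from h import *
np.set_printoptions(precision=4,suppress=True)
def stand():
    o=manip.observe(); y=np.radians(3.5); d=o['position']-np.array([.5,-.124,0]); c,s=np.cos(y),np.sin(y)
    R=o['ee_rot']
    print('t',o['time'],'TCP',o['position'],'stand',[round(1000*v,1) for v in(c*d[0]+s*d[1],-s*d[0]+c*d[1],d[2])],'yaw',np.degrees(np.arctan2(R[1,0],R[0,0])),'tilt',R[2],'F',o['ft_force'],'open',o['opening'],'q',o['joint_positions'])
if __name__=='__main__': stand()
E
python3 st.py; python3 -c "
from h import *
for n in('scene',):
    im,d,W=pts(n);cv2.imwrite('pics/s1.png',im[...,::-1])"
```

```text
t 2.725 TCP [ 0.6449 -0.1162  0.5207] stand [np.float64(145.2), np.float64(-1.0), np.float64(520.7)] yaw 3.455962379361344 tilt [-0.0036  0.0004 -1.    ] F [ 0.6062 -0.0108  0.8362] open 0.00054276396054538 q [ 15.1554  21.3389 -14.2738  58.9861   5.2762 100.436  -83.7798]
```

View pics/s1.png

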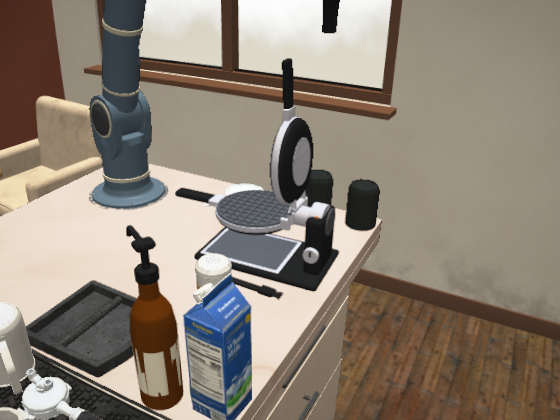

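The closed fingers hang at (332,25), behind and above the lid, which stands untouched. Next I compute the closing arc.

send_rows([
  [0, 0, 40],
  [0, 0, 40],
  [0, 0, 37],
  [0, 0, 0],
], roll=[0, 0, 0, 0], claw=[0, 0, 0, 0])

```text
time: 3.28
position: [0.6431, -0.1177, 0.4025]
ee_rot: [[0.998, 0.058, -0.007], [0.058, -0.998, -0.0], [-0.007, -0.0, -1.0]]
ft_force: [-0.0, -0.5, 0.3]
opening: 0.0005
finger_force: 0.0
```

```bash
python3 - <<'E'
import numpy as np
p=(145,404)
for th,r in [(86,245),(82,245),(78,243),(74,241),(70,239),(66,237),(62,235),(58,232),(54,229),(50,226),(46,223),(43,220)]:
    t=np.radians(th); x=100-r*np.cos(t)-9*np.sin(t)+9.5; z=159+r*np.sin(t)-9*np.cos(t)
    print(th,r,round(x,1),round(z,1),'slide',round(x-p[0],1),round(p[1]-z,1)); p=(x,z)
p=None
for th,r in [(48,140),(43,140),(38,140),(32,140),(26,140),(20,140),(14,140),(8,140),(4,140),(0,140)]:
    t=np.radians(th); x=100-r*np.cos(t)+10.5*np.sin(t)+9.5; z=159+r*np.sin(t)+10.5*np.cos(t)
    print(th,round(x,1),round(z,1), p and (round(x-p[0],1),round(p[1]-z,1))); p=(x,z)
E
python3 st.py
```

```text
86 245 83.4 402.8 slide -61.6 1.2
82 245 66.5 400.4 slide -16.9 2.4
78 243 50.2 394.8 slide -16.3 5.5
74 241 34.4 388.2 slide -15.8 6.6
70 239 19.3 380.5 slide -15.1 7.7
66 237 4.9 371.8 slide -14.4 8.7
62 235 -8.8 362.3 slide -13.7 9.6
58 232 -21.1 351.0 slide -12.3 11.3
54 229 -32.4 339.0 slide -11.3 12.0
50 226 -42.7 326.3 slide -10.3 12.6
46 223 -51.9 313.2 slide -9.2 13.2
43 220 -57.5 302.5 slide -5.7 10.7
48 23.6 270.1 None
43 14.3 262.2 (np.float64(-9.4), np.float64(7.9))
38 5.6 253.5 (np.float64(-8.6), np.float64(8.7))
32 -3.7 242.1 (np.float64(-9.3), np.float64(11.4))
26 -11.7 229.8 (np.float64(-8.1), np.float64(12.3))
20 -18.5 216.7 (np.float64(-6.7), np.float64(13.1))
14 -23.8 203.1 (np.float64(-5.3), np.float64(13.7))
8 -27.7 188.9 (np.float64(-3.9), np.float64(14.2))
4 -29.4 179.2 (np.float64(-1.8), np.float64(9.6))
0 -30.5 169.5 (np.float64(-1.1), np.float64(9.7))
t 3.275 TCP [ 0.6431 -0.1177  0.4025] stand [np.float64(143.2), np.float64(-2.5), np.float64(402.5)] yaw 3.299213470362146 tilt [-0.0069 -0.0002 -1.    ] F [-0.0313 -0.5007  0.254 ] open 0.000538372655369926 q [ 16.6714  20.8257 -14.6982  74.371    5.2219  85.8407 -84.2206]
```

send_rows([
  [-25, -1, 0],
  [-20, -1, 0],
  [-8, 0, 0],
  [-8, 0, 0],
  [-8, 0, 1],
  [-8, 0, 1],
  [-8, 0, 3],
  [-8, 0, 3],
  [-8, 0, 3],
  [-8, 0, 3],
  [0, 0, 0],
], roll=[0, 0, 0, 0, 0, 0, 0, 0, 0, 0, 0], claw=[0, 0, 0, 0, 0, 0, 0, 0, 0, 0, 0])

```text
time: 4.65
position: [0.5351, -0.1202, 0.391]
ee_rot: [[0.998, 0.06, -0.002], [0.06, -0.998, -0.0], [-0.002, -0.0, -1.0]]
ft_force: [-0.6, -0.3, 0.0]
opening: 0.0006
finger_force: 0.0
```

```bash
python3 st.py
```

```text
t 4.65 TCP [ 0.5351 -0.1202  0.391 ] stand [np.float64(35.3), np.float64(1.6), np.float64(391.0)] yaw 3.4597225197884947 tilt [-0.0022 -0.0001 -1.    ] F [-0.5859 -0.2539  0.0165] open 0.0006450760439274053 q [ 20.882    9.8805 -14.9337  89.9776   2.5844  80.6053 -80.808 ]
```

```bash
cat > lid.py <<'E'
from h import *
import sys
im,d,W=pts('scene'); cv2.imwrite(f'pics/{sys.argv[1]}.png',im[...,::-1])
y=np.radians(3.5);D=W-np.array([.5,-.124,0]);x=np.cos(y)*D[...,0]+np.sin(y)*D[...,1];v=-np.sin(y)*D[...,0]+np.cos(y)*D[...,1];z=W[...,2]
for a in range(180,480,20):
    m=(abs(z*1000-a)<5)&(abs(v)<.1)&(x<.13)&(x>-.25)
    if m.sum()>3: print(a,'x %.0f..%.0f'%(1000*x[m].min(),1000*x[m].max()),'y %.0f..%.0f'%(1000*v[m].min(),1000*v[m].max()),m.sum())
E
python3 lid.py s2
```

```text
180 x 76..104 y -57..32 75
200 x 71..104 y -75..47 140
220 x 62..98 y -86..73 187
240 x 56..92 y -91..76 232
260 x 49..88 y -93..78 243
280 x 42..81 y -89..69 249
300 x 36..75 y -81..61 244
320 x 31..68 y -64..50 215
340 x 27..58 y -36..30 136
360 x 22..37 y -22..25 71
380 x 16..32 y -17..16 62
400 x 9..49 y -17..14 123
420 x 3..50 y -19..11 130
440 x -3..50 y -18..17 136
460 x 1..74 y -88..92 94
```

View pics/s2.png

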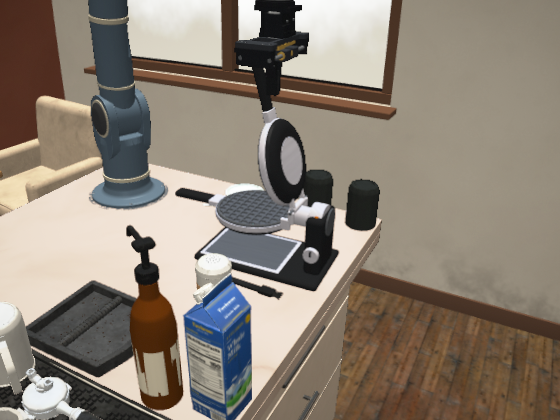

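The lid is moving with the finger: its handle now leans at (268,90), about 73° open. I'll continue along the arc.

send_rows([
  [-8, 0, 5],
  [-8, 0, 5],
  [-7, 0, 4],
  [-7, 0, 4],
  [-7, 0, 5],
  [-7, 0, 5],
  [-6, 0, 6],
  [-6, 0, 6],
  [-6, 0, 6],
  [-6, 0, 6],
  [-5, 0, 6],
  [-5, 0, 6],
  [-5, 0, 7],
  [-5, 0, 7],
  [-3, 0, 6],
  [-3, 0, 6],
  [0, 0, 0],
], roll=[0, 0, 0, 0, 0, 0, 0, 0, 0, 0, 0, 0, 0, 0, 0, 0, 0], claw=[0, 0, 0, 0, 0, 0, 0, 0, 0, 0, 0, 0, 0, 0, 0, 0, 0])

```text
time: 6.82
position: [0.442, -0.1259, 0.3008]
ee_rot: [[0.998, 0.061, -0.001], [0.061, -0.998, 0.0], [-0.001, -0.0, -1.0]]
ft_force: [0.4, 0.4, 0.1]
opening: 0.0006
finger_force: 0.0
```

```bash
python3 st.py;python3 lid.py s3
```

```text
t 6.825 TCP [ 0.442  -0.1259  0.3008] stand [np.float64(-58.1), np.float64(1.7), np.float64(300.8)] yaw 3.468873073624274 tilt [-0.0013 -0.0003 -1.    ] F [0.4092 0.4066 0.068 ] open 0.0005767697876635017 q [ 24.1848   3.3428 -14.1492 108.7966   0.8797  68.0434 -76.8025]
180 x 45..96 y -76..38 182
200 x 19..81 y -89..73 303
220 x -2..59 y -93..75 370
240 x -21..36 y -91..74 379
260 x -39..15 y -76..71 341
280 x -65..-10 y -48..46 302
300 x -85..-45 y -20..11 83
320 x -111..-44 y -18..15 141
340 x -135..-44 y -16..18 139
360 x -52..-44 y -16..15 43
380 x -95..-17 y -89..91 311
400 x -95..-17 y -95..96 359
420 x -83..-29 y -17..50 178
440 x -78..-30 y -18..52 177
460 x -91..-18 y -17..49 153
```

send_rows([
  [10, -1, -8],
  [30, 0, 0],
  [42, 0, 0],
  [0, 0, 20],
  [0, 0, 17],
  [-10, 0, 8],
  [-4, 0, 4],
  [-5, 0, 5],
  [-5, 0, 6],
  [-4, 0, 6],
  [-4, 0, 6],
  [-4, 0, 6],
  [-3, 0, 7],
  [-4, 0, 6],
  [-3, 0, 7],
  [-2, 0, 7],
  [-2, 0, 7],
  [-2, 0, 7],
  [0, 0, 0],
], roll=[0, 0, 0, 0, 0, 0, 0, 0, 0, 0, 0, 0, 0, 0, 0, 0, 0, 0, 0], claw=[0, 0, 0, 0, 0, 0, 0, 0, 0, 0, 0, 0, 0, 0, 0, 0, 0, 0, 0])

```text
time: 9.25
position: [0.4716, -0.123, 0.1896]
ee_rot: [[0.998, 0.061, -0.002], [0.061, -0.998, 0.0], [-0.002, -0.001, -1.0]]
ft_force: [0.5, -0.4, 0.6]
opening: 0.0005
finger_force: 0.0
```

```bash
python3 st.py;python3 lid.py s4
```

```text
t 9.25 TCP [ 0.4716 -0.123   0.1896] stand [np.float64(-28.3), np.float64(2.7), np.float64(189.6)] yaw 3.4741673969277738 tilt [-0.002  -0.0005 -1.    ] F [ 0.5018 -0.4222  0.5748] open 0.0005124369467321473 q [ 22.6545  12.257  -14.9504 114.1518   3.8651  54.1724 -80.7668]
180 x -202..74 y -89..77 1454
200 x -39..-14 y -8..13 56
220 x -36..-13 y -11..14 50
240 x -21..-13 y -14..17 41
260 x -63..11 y -86..89 105
280 x -63..13 y -90..97 385
300 x -63..12 y -94..100 670
320 x -50..2 y -17..53 149
340 x -48..-3 y -15..53 132
360 x -65..12 y -35..53 156
380 x -50..8 y -29..14 134
400 x -57..11 y -35..23 170
420 x -52..10 y -33..28 180
440 x -52..10 y -34..34 187
460 x -55..12 y -36..9 172
```

Nearly shut; now the last 20 mm down, slowly and with slight over-press.

send_rows([
  [-1, 0, 5],
  [-1, 0, 5],
  [0, 0, 5],
  [0, 0, 3],
  [0, 0, 2],
  [0, 0, 1],
], roll=[0, 0, 0, 0, 0, 0], claw=[0, 0, 0, 0, 0, 0])

```text
time: 10.05
position: [0.47, -0.1232, 0.1698]
ee_rot: [[0.998, 0.06, -0.001], [0.06, -0.998, -0.0], [-0.001, 0.0, -1.0]]
ft_force: [-3.6, 0.8, 10.0]
opening: 0.0005
finger_force: 4.9
```

send_rows([
  [0, 0, 1],
  [0, 0, 1],
  [0, 0, 1],
  [0, 0, 0],
  [0, 0, 0],
], roll=[0, 0, 0, 0, 0], claw=[0, 0, 0, 0, 0])

```text
time: 10.68
position: [0.4701, -0.1232, 0.1697]
ee_rot: [[0.998, 0.06, -0.001], [0.06, -0.998, -0.001], [-0.001, 0.001, -1.0]]
ft_force: [-9.7, 1.5, 25.0]
opening: 0.0005
finger_force: 12.3
```

The lid is on its hard stop (z 169.7 mm, 25 N). I retreat, turn the tool 90° and plan the flip.

send_rows([
  [0, 0, -20],
  [0, 0, -40],
  [0, 0, -40],
  [0, 0, 0],
  [0, 0, 0],
  [0, 0, 0],
  [0, 0, 0],
  [0, 0, 0],
  [0, 0, 0],
  [0, 0, 0],
  [0, 0, 0],
  [0, 0, 0],
  [0, 0, 0],
], roll=[0, 0, 0, -10, -10, -10, -10, -10, -10, -10, -10, -10, 0], claw=[0, 0, 0, 0, 0, 0, 0, 0, 0, 0, 0, 0, 0])

```text
time: 12.3
position: [0.4706, -0.1232, 0.2664]
ee_rot: [[-0.059, 0.998, 0.001], [0.998, 0.059, 0.0], [0.0, 0.001, -1.0]]
ft_force: [0.3, -0.5, -0.0]
opening: 0.0004
finger_force: 0.0
```

```bash
python3 st.py; python3 lid.py s5; python3 - <<'E'
import numpy as np
C=lambda a:np.cos(np.radians(a));S=lambda a:np.sin(np.radians(a))
p=None
print('A')
for f in range(0,64,4):
    y=-62*C(f)-34.5*S(f)-9.5; z=135-62*S(f)+34.5*C(f)
    print(f,round(y,1),round(z,1), p and (round(y-p[0],1),round(p[1]-z,1))); p=(y,z)
print('B');p=None
for f in range(50,184,5):
    y=max(65*C(f)+34.5*S(f), (92*C(f)+22*S(f)) if f<90 else -99,70*C(f)+34.5*S(f) if f<90 else -99)+9.5; z=135+65*S(f)-34.5*C(f)
    print(f,round(y,1),round(z,1), p and (round(y-p[0],1),round(p[1]-z,1))); p=(y,z)
E
```

```text
t 12.3 TCP [ 0.4706 -0.1232  0.2664] stand [np.float64(-29.3), np.float64(2.6), np.float64(266.4)] yaw 93.35554762584397 tilt [ 0.0001  0.0006 -1.    ] F [ 0.2549 -0.455  -0.0494] open 0.0004452302235195582 q [ 30.5776   8.2572 -23.1407 108.3691   3.5879  64.0423   9.4372]
280 x -36..-18 y -10..15 53
300 x -40..-15 y -9..17 65
320 x -44..-10 y -10..14 86
340 x -116..61 y -36..39 189
360 x -122..67 y -37..38 375
380 x -123..69 y -36..41 715
400 x -78..-10 y -21..32 188
420 x -81..-10 y -21..26 170
440 x -79..10 y -38..12 217
460 x -56..7 y -31..11 149
A
0 -71.5 169.5 None
4 -73.8 165.1 (np.float64(-2.3), np.float64(4.4))
8 -75.7 160.5 (np.float64(-1.9), np.float64(4.6))
12 -77.3 155.9 (np.float64(-1.6), np.float64(4.7))
16 -78.6 151.1 (np.float64(-1.3), np.float64(4.8))
20 -79.6 146.2 (np.float64(-1.0), np.float64(4.9))
24 -80.2 141.3 (np.float64(-0.6), np.float64(4.9))
28 -80.4 136.4 (np.float64(-0.3), np.float64(4.9))
32 -80.4 131.4 (np.float64(0.1), np.float64(5.0))
36 -79.9 126.5 (np.float64(0.4), np.float64(4.9))
40 -79.2 121.6 (np.float64(0.8), np.float64(4.9))
44 -78.1 116.7 (n
[... 891 characters left out ...]
t64(-6.4), np.float64(-0.6))
120 6.9 208.5 (np.float64(-6.4), np.float64(-0.1))
125 0.5 208.0 (np.float64(-6.4), np.float64(0.5))
130 -5.9 207.0 (np.float64(-6.3), np.float64(1.1))
135 -12.1 205.4 (np.float64(-6.2), np.float64(1.6))
140 -18.1 203.2 (np.float64(-6.0), np.float64(2.1))
145 -24.0 200.5 (np.float64(-5.8), np.float64(2.7))
150 -29.5 197.4 (np.float64(-5.6), np.float64(3.2))
155 -34.8 193.7 (np.float64(-5.3), np.float64(3.6))
160 -39.8 189.7 (np.float64(-5.0), np.float64(4.1))
165 -44.4 185.1 (np.float64(-4.6), np.float64(4.5))
170 -48.5 180.3 (np.float64(-4.2), np.float64(4.9))
175 -52.2 175.0 (np.float64(-3.7), np.float64(5.2))
180 -55.5 169.5 (np.float64(-3.3), np.float64(5.5))
```

View pics/s5.png

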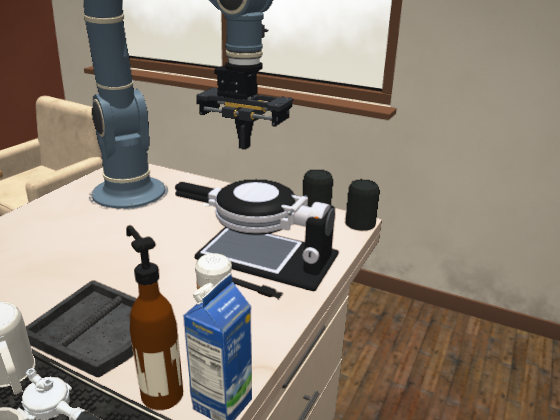

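The iron is shut and level, with its disc at (258,192). The body's long side lies along the stand's x. Start phase A on the right side.

send_rows([
  [-37, 0, 0],
  [-37, 0, 0],
  [0, 0, 40],
  [0, 0, 40],
  [0, 0, 14],
  [0, 0, 4],
  [-2, 0, 4],
  [-2, 0, 5],
  [-2, 0, 5],
  [-1, 0, 5],
  [-1, 0, 5],
  [-1, 0, 5],
  [0, 0, 5],
  [0, 0, 0],
], roll=[0, 0, 0, 0, 0, 0, 0, 0, 0, 0, 0, 0, 0, 0], claw=[0, 0, 0, 0, 0, 0, 0, 0, 0, 0, 0, 0, 0, 0])

```text
time: 14.1
position: [0.4751, -0.2062, 0.134]
ee_rot: [[-0.061, 0.998, -0.001], [0.998, 0.061, -0.0], [0.0, -0.001, -1.0]]
ft_force: [0.2, -0.5, 0.7]
opening: 0.0003
finger_force: 0.5
```

```bash
python3 st.py; python3 lid.py s6 >/dev/null; python3 - <<'E'
from h import *
im,d,W=pts('top');cv2.imwrite('pics/t6.png',np.hstack([im[60:340,130:430],cv2.imread('pics/s6.png')[100:380,130:430,::-1]])[...,::-1])
E
```

```text
t 14.1 TCP [ 0.4751 -0.2062  0.134 ] stand [np.float64(-29.9), np.float64(-80.6), np.float64(134.0)] yaw 93.47368439377266 tilt [ 0.    -0.001 -1.   ] F [ 0.1781 -0.512   0.6527] open 0.0002706694753115799 q [ 34.2368  19.3785 -18.8464 113.5159   8.26    48.4232  14.3536]
```

View pics/t6.png

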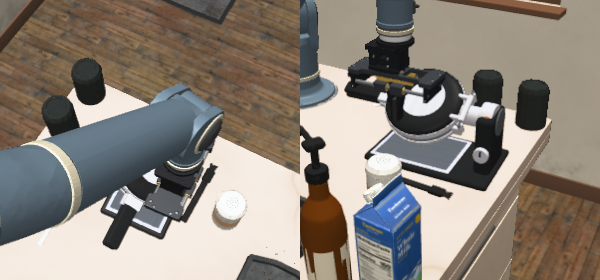

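The right-hand crop shows the shut iron tilting (disc at 425,95), about 30°, with the stand in place. Continue the arc.

send_rows([
  [0, 0, 5],
  [1, 0, 5],
  [1, 0, 5],
  [1, 0, 5],
  [1, 0, 5],
  [2, 0, 5],
  [2, 0, 4],
  [2, 0, 3],
  [0, 0, 0],
], roll=[0, 0, 0, 0, 0, 0, 0, 0, 0], claw=[0, 0, 0, 0, 0, 0, 0, 0, 0])

```text
time: 15.32
position: [0.4748, -0.1958, 0.0972]
ee_rot: [[-0.061, 0.998, -0.0], [0.998, 0.061, 0.0], [0.0, -0.0, -1.0]]
ft_force: [0.2, -0.5, 0.2]
opening: 0.0005
finger_force: 0.3
```

```bash
python3 st.py
```

```text
t 15.325 TCP [ 0.4748 -0.1958  0.0972] stand [np.float64(-29.6), np.float64(-70.1), np.float64(97.2)] yaw 93.49352379076655 tilt [ 0.0003 -0.0003 -1.    ] F [ 0.2298 -0.4555  0.242 ] open 0.00046072486275913917 q [ 32.6295  21.9659 -18.3738 115.8492   9.82    43.6469  11.861 ]
```

send_rows([
  [-10, 0, 0],
  [-15, 0, 0],
  [0, 0, -50],
  [0, 0, -60],
  [0, 0, -60],
  [0, 0, -10],
  [50, 0, 0],
  [50, 0, 0],
  [50, 0, 0],
  [50, 0, 0],
  [5, 0, 0],
  [0, 0, 0],
], roll=[0, 0, 0, 0, 0, 0, 0, 0, 0, 0, 0, 0], claw=[0, 0, 0, 0, 0, 0, 0, 0, 0, 0, 0, 0])

```text
time: 16.82
position: [0.4638, -0.0173, 0.2769]
ee_rot: [[-0.06, 0.998, -0.001], [0.998, 0.06, -0.0], [-0.0, -0.001, -1.0]]
ft_force: [-0.1, -0.1, 0.0]
opening: 0.0002
finger_force: 0.0
```

```bash
python3 st.py; python3 - <<'E'
from h import *
im,d,W=pts('scene')
cv2.imwrite('pics/s7.png',im[...,::-1])
y=np.radians(3.5);D=W-np.array([.5,-.124,0]);x=np.cos(y)*D[...,0]+np.sin(y)*D[...,1];v=-np.sin(y)*D[...,0]+np.cos(y)*D[...,1];z=W[...,2]
m=(np.hypot(x,v)<.095)&(z>.04)&(z<.25)&(v<.06)&(abs(x)<.07)
for a in range(60,245,15):
    k=m&(abs(z*1000-a)<4)
    if k.sum()>2: print(a,'y %.0f %.0f %.0f'%tuple(np.percentile(v[k]*1000,[2,50,98])),k.sum())
k=m&(z>.12)&(z<.19)&(abs(x)<.05)
P=np.c_[v[k],z[k]]; print('phi',np.degrees(np.arctan2(*np.linalg.svd(P-P.mean(0),full_matrices=False)[2][0][::-1])))
E
```

```text
t 16.825 TCP [ 0.4638 -0.0173  0.2769] stand [np.float64(-29.6), np.float64(108.7), np.float64(276.9)] yaw 93.45102848632627 tilt [-0.0004 -0.0011 -1.    ] F [-0.1223 -0.1422  0.0192] open 0.00019236860304695108 q [ 23.7842   5.9396 -28.7892 109.7099   3.168   65.1781  -2.7583]
60 y -54 -36 -23 9
75 y -62 -58 -20 102
90 y -63 -58 -43 168
105 y -58 -52 -44 226
120 y -51 -45 -41 223
135 y -43 -38 -33 242
150 y -35 -30 -25 245
165 y -27 -22 -17 239
180 y -19 -14 -8 240
195 y -11 -5 41 275
210 y -2 5 42 233
225 y 12 21 30 49
phi -118.00712680833182
```

View pics/s7.png

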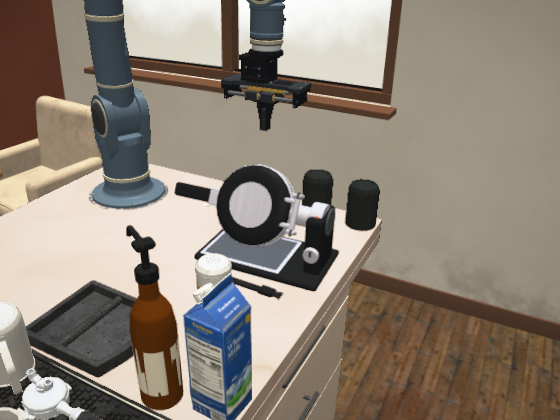

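The iron stands at 62° (disc at 255,203), shut. Now phase B from the left.

send_rows([
  [0, 0, 45],
  [0, 0, 45],
  [-5, 0, 12],
  [-15, 0, 0],
  [-10, 0, 0],
  [-5, 0, 0],
  [-5, 0, -5],
  [-4, 0, -5],
  [-4, 0, -5],
  [-5, 0, -5],
  [-5, 0, -4],
  [-6, 0, -4],
  [-6, 0, -3],
  [-6, 0, -3],
  [0, 0, 0],
], roll=[0, 0, 0, 0, 0, 0, 0, 0, 0, 0, 0, 0, 0, 0, 0], claw=[0, 0, 0, 0, 0, 0, 0, 0, 0, 0, 0, 0, 0, 0, 0])

```text
time: 18.75
position: [0.4688, -0.0933, 0.2099]
ee_rot: [[-0.06, 0.998, 0.001], [0.998, 0.06, -0.001], [-0.001, 0.001, -1.0]]
ft_force: [-0.3, -0.7, 0.2]
opening: 0.0008
finger_force: 0.0
```

```bash
python3 st.py; python3 - <<'E'
from h import *
im,d,W=pts('scene')
cv2.imwrite('pics/s8.png',im[...,::-1])
y=np.radians(3.5);D=W-np.array([.5,-.124,0]);x=np.cos(y)*D[...,0]+np.sin(y)*D[...,1];v=-np.sin(y)*D[...,0]+np.cos(y)*D[...,1];z=W[...,2]
m=(z>.05)&(z<.25)&(abs(v)<.1)&(abs(x)<.05)
for a in range(60,245,15):
    k=m&(abs(z*1000-a)<4)
    if k.sum()>2: print(a,'y %.0f %.0f %.0f'%tuple(np.percentile(v[k]*1000,[2,50,98])),k.sum())
E
```

```text
t 18.75 TCP [ 0.4688 -0.0933  0.2099] stand [np.float64(-29.3), np.float64(32.5), np.float64(209.9)] yaw 93.41291831941541 tilt [-0.0011  0.0006 -1.    ] F [-0.3045 -0.7143  0.2221] open 0.0008062013382412731 q [ 29.1251  10.9521 -25.9573 113.4975   5.7783  56.7215   3.8185]
60 y -25 -21 -12 60
75 y -29 -25 -22 110
90 y -31 -28 -25 118
105 y -33 -30 -27 116
120 y -34 -31 -29 125
135 y -36 -33 -29 131
150 y -38 -35 -31 125
165 y -39 -36 -33 128
180 y -41 -38 -35 130
195 y -42 -38 -33 150
210 y -41 -34 10 211
225 y -30 -4 36 242
240 y 21 25 43 41
```

send_rows([
  [-6, 0, 1],
  [-6, 0, 0],
  [-6, 0, 0],
  [-6, 0, 0],
  [-6, 0, 1],
  [-6, 0, 1],
  [-6, 0, 2],
  [-6, 0, 2],
  [-6, 0, 3],
  [-6, 0, 3],
  [-5, 0, 4],
  [-5, 0, 4],
  [-5, 0, 4],
  [-4, 0, 5],
  [-4, 0, 5],
  [0, 0, 0],
], roll=[0, 0, 0, 0, 0, 0, 0, 0, 0, 0, 0, 0, 0, 0, 0, 0], claw=[0, 0, 0, 0, 0, 0, 0, 0, 0, 0, 0, 0, 0, 0, 0, 0])

```text
time: 20.8
position: [0.474, -0.1787, 0.1751]
ee_rot: [[-0.058, 0.998, 0.002], [0.998, 0.058, -0.004], [-0.004, 0.002, -1.0]]
ft_force: [0.9, -2.3, 4.0]
opening: 0.0003
finger_force: 2.1
```

```bash
python3 st.py
```

```text
t 20.8 TCP [ 0.474  -0.1787  0.1751] stand [np.float64(-29.3), np.float64(-53.0), np.float64(175.1)] yaw 93.31929763788386 tilt [-0.0039  0.0016 -1.    ] F [ 0.8843 -2.2845  4.0372] open 0.00028857281325704066 q [ 34.6541  15.6117 -22.3976 112.6087   7.6161  52.9961  11.7394]
```

send_rows([
  [-2, 0, 3],
  [-1, 0, 3],
  [0, 0, 2],
  [0, 0, 1],
  [0, 0, 0],
], roll=[0, 0, 0, 0, 0], claw=[0, 0, 0, 0, 0])

```text
time: 21.42
position: [0.4743, -0.1803, 0.1697]
ee_rot: [[-0.06, 0.998, 0.001], [0.998, 0.06, -0.005], [-0.005, 0.001, -1.0]]
ft_force: [-8.0, -1.1, 29.1]
opening: 0.0003
finger_force: 14.4
```

At the stop (z 169.7 mm, 29 N). Lift off and check.

send_rows([
  [0, 0, -10],
  [0, 0, -40],
  [0, 0, -50],
  [0, 0, -50],
  [0, 0, 0],
  [0, 0, 0],
], roll=[0, 0, 0, 0, 0, 0], claw=[0, 0, 0, 0, 0, 0])

```text
time: 22.18
position: [0.4728, -0.1778, 0.3143]
ee_rot: [[-0.061, 0.998, -0.002], [0.998, 0.061, 0.001], [0.001, -0.002, -1.0]]
ft_force: [-0.0, -0.1, -0.4]
opening: 0.0005
finger_force: 0.0
```

```bash
python3 st.py; python3 - <<'E'
from h import *
im,d,W=pts('scene')
cv2.imwrite('pics/s9.png',im[...,::-1])
y=np.radians(3.5);D=W-np.array([.5,-.124,0]);x=np.cos(y)*D[...,0]+np.sin(y)*D[...,1];v=-np.sin(y)*D[...,0]+np.cos(y)*D[...,1];z=W[...,2]
m=(z>.155)&(z<.19)&(np.hypot(x,v)<.065)
A=np.c_[x[m],v[m],np.ones(m.sum())]; print('tilt deg & z',np.degrees(np.linalg.lstsq(A,z[m],rcond=None)[0][:2]),z[m].mean(),m.sum())
b=W[(abs(z-.022)<.005)&(np.hypot(W[...,0]-.5,W[...,1]+.13)<.25)&(W[...,1]>-.225)&(W[...,1]<-.02)]
print(cv2.minAreaRect((b[:,:2]*1000).astype(np.float32)))
E
```

```text
t 22.175 TCP [ 0.4728 -0.1778  0.3143] stand [np.float64(-30.4), np.float64(-52.1), np.float64(314.3)] yaw 93.49074450642031 tilt [ 0.0008 -0.0024 -1.    ] F [-0.0246 -0.0525 -0.4082] open 0.0005367049339622483 q [ 36.4417   8.1786 -23.0844 102.0637   3.3876  70.5782  15.9231]
tilt deg & z [ 0.77727243 -0.03784567] 0.17088026265307496 1134
((531.0068969726562, -122.73590087890625), (300.2748718261719, 172.98760986328125), 3.577183961868286)
```

View pics/s9.png

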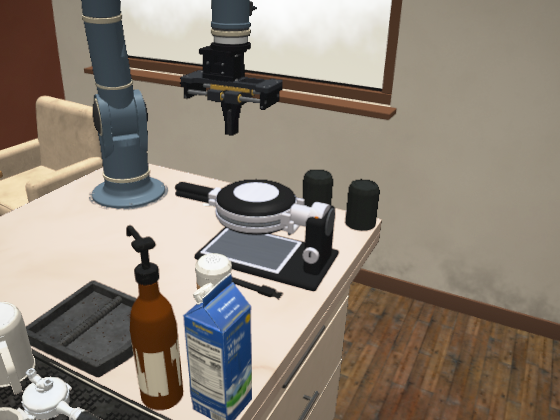

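The iron is upside down and level (disc at 258,192) and still shut. The stand has not moved, the bystanders are in place and the arm is clear.

```bash
python3 -c "
from station import manip
print(manip.sign_off())"
```

```text
the job is handed in; nothing more can be done
None
```

The lid is shut, the iron is flipped upside down onto its other stop, and the job was handed in after about 22 s; by the last camera check the stand and the other things were where they started.

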